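Find the soft rubber pad in a press die with a dial hardness tester

ROBOT

A 6-joint arm with a two-finger parallel gripper is mounted at the origin on the work surface. World frame = base frame: x ahead of the robot, y to its left, z up, the work surface at z = 0. Lengths are in m, angles in rad, forces in N, time in s.
With the tool pointing down it reaches from about 0.3 to 0.85 m from the base axis. Payload 5.4 kg.
Tool frame: the origin (TCP) lies on the centre line of the jaws, within the pads' length; the fingertips stand 25 mm ahead of it and the grasp point (between the pads) lies 6 mm ahead of it (ctrl.finger_overhang is the distance from the TCP to the fingertips, in m); z points along the fingers, y is the line along which they close (so a half turn about z gives the same grasp; the last joint's range is limited). The gripper opens to 85 mm and grips with 20 to 120 N. Pads are 22 mm wide; open, the fingers measure 114 mm over their backs; the gripper's body (76 mm by 85 mm) begins 54 mm behind the grasp point. The pads swing forward as they close: fully open they stand 13 mm farther back than shut.
Start: joints at [-1.485, 0.158, 1.597, -0, 1.386, -0.21], TCP at [0.168, -0.55, 0.256] pointing down, gripper open.
Joint ranges: [-2.91, 2.91], [-0.94, 2.29], [0.18, 2.7], [-1.29, 4.43], [0.17, 2.64], [-3, 3]. Speed limits (rad/s): [2.57, 2.57, 3.14, 3.14, 3.14, 3.14].

INTERFACE

Orientations are given as a rotation vector (axis times angle).
In Python, from rig import ctrl, optics gives the robot as it stands.
- The arm moves only by the tool step_arm, never from a script. Its arguments are lists of equal length, an entry for each row: "slide": the shift along the tool's x, y, z in cm, a list of three; "turn": the turn, a rotation vector about the tool's x, y, z in rad, a list of three. A call has 1 to 12 rows; each row shifts and turns the commanded pose from where the row before left it, along the tool's axes as they then stand; what a row does not reach is not made up. A row lasts 1/8 s, in which the tool goes at most 62.5 mm and 10.7 degrees, less where a joint would pass 70% of its speed; a pose out of reach is approached as far as the arm can. A call with a gripper value outside its range is refused whole. "hand" is the closure in counts, from 0 (fully open) to 255 (shut), set as the call begins (left out, the last holds). The fingers move at their own pace and stop on an object; "force" is the grip in N (left out, the last holds). Time passes only in rows, so rows that do not move let the fingers close. It gives the time, the measured TCP pose, the force, the opening and the grip force at its end, in the units of the state.
- ctrl.read_state(): the state, without advancing time (a new reading comes with each control period).
- optics.read_camera(name): name is "side" or "top" or "wrist"; returns a dict with "color" (384x512x3 uint8, blue, green, red), "z_map" (384x512 float32, m along the optical axis (not along the pixel's ray), 0 where there is no reading), "fx", "fy", "cx", "cy" (pixels), "R" (3x3) and "t" (3): a world point X has camera coordinates R X + t. Camera axes: x right, y down, z forward; pixel columns grow to the right and rows downward; lengths in m; the calibration is good to about 2 mm. A picture is of the moment at which its call begins.
- ctrl.hand_in(): hands the job in; it is judged then, once.
The state is a dict: "time_s": time; "qpos": joint angles; "qvel": joint speeds; "tau": joint torques, N m; "ee_pos": TCP position; "tcp_rot": TCP orientation; "contact_force": force on the tool from outside, world axes, zero at the start; "torque": the same for the moment, N m; "gripper_width": opening from 0.0 (shut) to 1.0 (fully open); "gripper_force": force on a finger pad.
Only numpy, scipy, OpenCV 4.12 (cv2) and the standard library are available. Lean on these libraries where they do the work, as an engineer would, in place of code of your own. Each camera call takes 0.05 s, during which the arm holds its last target. There are 200 camera calls.

TASK

One of the three rubber pads in the press die has gone soft. Take the dial hardness tester out of its block and check all three pads along the row, from the robot's left to its right: press the tester upright on the middle of each pad until its foot sits firmly flat on the rubber, never harder than 20 N, hold it there for about a second and read the needle; a soft pad reads under 50. Then stand the tester back in its block, put the soft pad in the scrap tray, and leave the other pads and everything else where they are.

Things in the scene. Friction and masses are not known exactly. Their poses are not given: they have to be found in the camera images.
- die_plate: lower half of a press die, fixed: flat steel plate 160 (x) x 410 (y) x 25 mm; origin: centre of its underside, z up, y along its row of three pockets, 110 mm apart. 187 mm from the centre at each end of the row stands a guide post, 22 mm thick (collar 32 mm), its top 80 mm above the table. On the table between plate and robot lie a brush and a locking clamp, to be left alone too
- pocket_1 (a point): centre of the pocket at the plate's +y end (robot's left), level with the plate's top face: a round recess 53 mm wide, 8 mm deep. In each pocket stands a loose black rubber pad, a cylinder 50 mm across, up to 0.2 kg, its axis within 2 mm of this point. Each has worn by a different amount, to 33 to 47 mm high, so that its top is 25 to 39 mm above the plate; wear says nothing of hardness
- pocket_2 (a point): the same for the middle pocket. The three pads look alike and the soft one is in a different pocket from start to start. Only the middle of a pad, within 5 mm of its axis, gives a true reading. Under the tester's foot the rubber also squashes as a whole, by about 6 N per mm on the soft pad and 9 to 10 N per mm on the firm ones
- pocket_3 (a point): the same for the pocket at the plate's -y end (robot's right)
- tester_grip (a point): centre of the grip of the hardness tester, a loose tool (0.2 to 0.35 kg) upright in its block. The grip is a black flat-sided bar, 22 mm along its y, 24 mm along its x, from 30 mm below this point to 25 mm above it, where the tool ends. Below it is a round dial housing 58 mm across, 26 mm thick; its white dial looks along the tool's +x. z points up along the tool
- tester_foot (a point): centre of the flat underside of the tester's steel foot, 105 mm straight below tester_grip, same axes. The foot is 26 mm across; 16 mm above its underside begins a collar 44 mm across. Out of its middle stands the sprung pin, 4 mm thick. A total push of 8 to 12 N seats the foot firmly flat on any of the pads; 20 N is the limit
- tester_pin (a joint): how far the tester's sprung pin is pushed in, m: 0 fully out (5 mm beyond the foot), 0.005 fully in. It needs 0.5 N to start and 1.2 N per mm more. As the tester comes down the pin touches first; over the next 5 mm the push rises about 1 N per mm to 5 N on a firm pad, but 0.45 N per mm to 2.5 N on the soft one; then the foot meets the rubber and it rises faster
- needle (a joint): angle of the black needle on the tester's dial, rad, clockwise, driven by the pin: 0 is scale 0 (pin fully out, needle at half past seven), 4.71 is scale 100 (pin fully in, half past four), evenly spaced. With the foot flat on it the soft pad reads about 25 to 35, the firm ones about 70 to 85; before the foot is flat the reading is too low
- stand_hole0 (a point): centre of the mouth of the round hole, 34 mm wide and straight through, in the top of the tester's block: aluminium, 85 x 85 x 32 mm, fixed; z up. The tester stands with its foot in this hole and its collar on the block's top face, the foot's underside 16 mm below this point
- scrap_tray_in (a point): centre of the inner floor, 3 mm above the table, of the scrap tray: an empty open-topped sheet-metal tray, fixed, outside 180 (x) x 140 (y) x 45 mm, walls 3 mm; z up, x along its long side
- bolt: bystander: a steel bolt standing on its hexagon head on the die plate, between pockets 1 and 2 near the plate's edge towards the robot; 19 mm wide, 39 mm tall; origin under the head
- nut: bystander: a big hexagon nut, 30 mm wide, 18 mm high, on the die plate between pockets 2 and 3 near its far edge; origin at the centre of its underside
- wrench: bystander: a steel wrench lying beyond the plate, 200 mm long, 8 mm high; origin at its middle, x along it
- square: bystander: an engineer's square lying beyond the plate, 150 x 100 mm, 18 mm high; origin near its middle
- spray_can: bystander: an upright spray can, 64 mm across, 170 mm tall; origin at the centre of its underside
- gel_jar: bystander: a jar, 70 mm across, 70 mm tall; origin at the centre of its underside
Not all that is in view belongs to the job. Leave any brown or green look-alike of the part that bears stand_hole0 alone.

How it is judged:
By the outcome, as a careful person would: the job done as asked, in the order asked, and still so for the second after the job is handed in, with the robot touching nothing.
It also fails if it takes over 72 s, if anything falls off the work surface, if the arm or the gripper's body presses on something with over 40 N, if the wrist force passes 120 N, or if a joint passes its speed limit or range.

## Working session

There is one attempt and no reset: what is moved stays moved. The work goes in short steps, Python scripts to look and compute and a tool call to move; the robot and the scene stay as the last step left them, time stands still between calls to the robot, and variables do not carry over. Pictures are saved under pics/ and viewed, at most 10 in all, crops included, and the job is handed in when it is done.

Besides the shell and the picture viewer there is one more tool, called in YAML: its name, and indented under it one key for each argument. step_arm: Moves the arm, as the interface text tells. Its arguments: {"type":"object","properties":{"slide":{"type":"array","items":{"type":"array","items":{"type":"number"}}},"turn":{"type":"array","items":{"type":"array","items":{"type":"number"}}},"hand":{"type":"number"},"force":{"type":"number"}},"required":["slide","turn"]}

```bash
mkdir -p pics; ls
cat > h.py <<'E'
import numpy as np, cv2
from rig import ctrl, optics
def cloud(im):
    z=im["z_map"];v,u=np.mgrid[:z.shape[0],:z.shape[1]]
    P=np.stack([(u-im["cx"])/im["fx"]*z,(v-im["cy"])/im["fy"]*z,z],-1)
    W=(P-im["t"])@im["R"]; W[z==0]=np.nan
    return W
E
python3 - <<'E'
from h import *
a=[]
for n in ["top","side"]:
    im=optics.read_camera(n);np.savez(f"{n}0.npz",**im)
    cv2.imwrite(f"pics/{n}0.png",cv2.resize(im["color"],(800,600)));print(n,im["fx"],-im["R"].T@im["t"],im["R"].round(2).tolist())
print(ctrl.read_state())
E
```

```text
pics
top 468.4191179813286 [0.40573344 0.10556399 1.62322019] [[0.03, -1.0, -0.01], [-0.99, -0.03, -0.1], [0.1, 0.01, -1.0]]
side 403.72425935609584 [0.23646984 0.76033532 1.0248471 ] [[-0.88, -0.47, 0.0], [-0.37, 0.69, -0.62], [0.29, -0.55, -0.79]]
{'time_s': 0.1, 'qpos': array([-1.48511422e+00,  1.59010927e-01,  1.59813368e+00, -9.86708095e-06,
        1.38620137e+00, -2.10076594e-01]), 'qvel': array([-0.00010928, -0.00089339, -0.00344618, -0.00020312,  0.00153507,
        0.00067037]), 'tau': array([ 3.68808433e-04, -3.96990108e+01, -3.32336891e+01, -3.01336158e-04,
        4.16635288e-03,  1.81691752e-05]), 'ee_pos': array([ 0.16753801, -0.54951621,  0.25538762]), 'tcp_rot': array([-3.10557270e+00, -4.62630187e-01, -1.55896986e-04]), 'contact_force': array([ 0.00569154,  0.70443296, -0.00413783]), 'torque': array([-0.00474947,  0.04497719, -0.03321602]), 'gripper_force': 0.0, 'gripper_width': 0.9989048251241771}
```

View pics/top0.png

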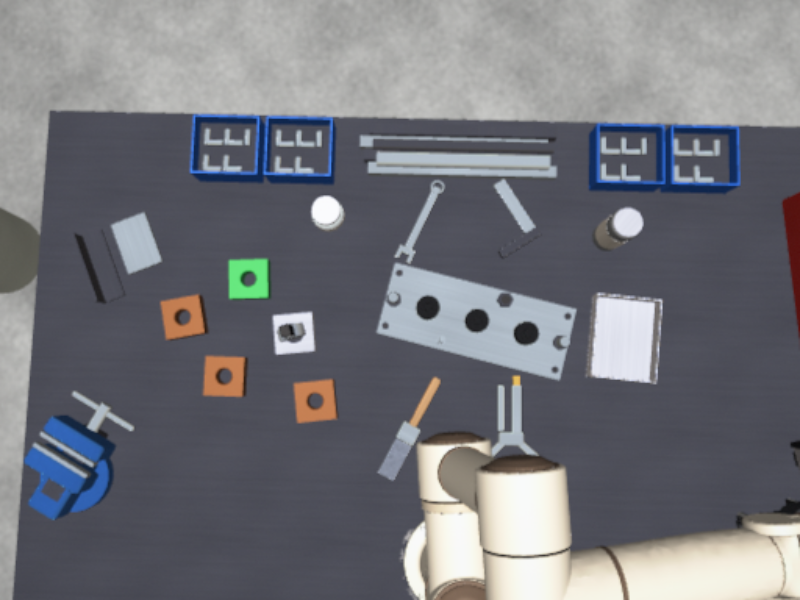

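View pics/side0.png

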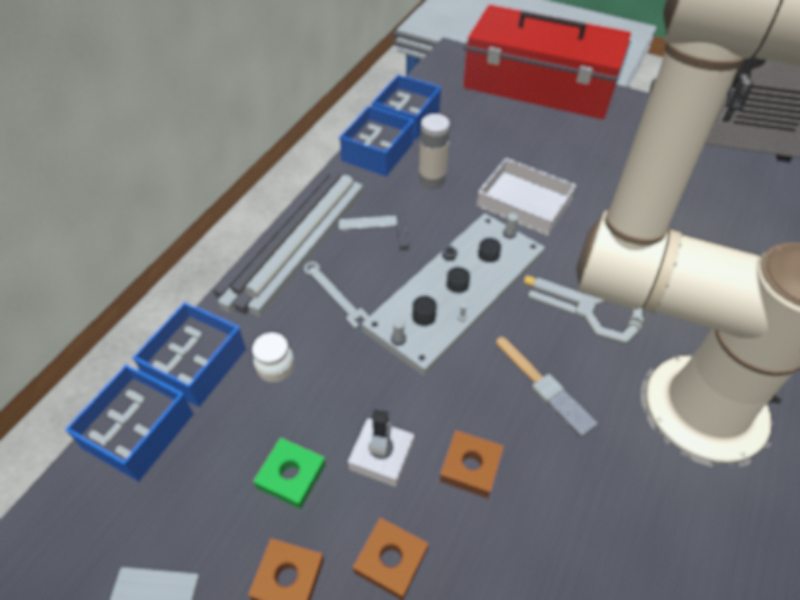

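The top view shows the aluminium block and tester at (293,332), pads at (428,307), (477,321) and (526,333), and the tray at (626,337). In the side view the tester stands at (380,435). I'll measure them from the depth maps.

Run:
```python
from h import *
for n in ["top","side"]:
    im=dict(np.load(n+"0.npz"));W=cloud(im);g=im["color"].astype(int).sum(-1)/3
    z=W[...,2];x=W[...,0];y=W[...,1]
    t=None
    print(n)
    # tester: high pts in left area
    m=(z>0.10)&(x>0.25)&(x<0.6)&(y>0.25)&(y<0.6)
    print("tester n",m.sum(),"x y z med",np.nanmedian(W[m],0))
    for lo,hi in [(0.137,.155),(0.10,.137),(.055,.09),(.024,.04)]:
        q=m|True; q=(z>lo)&(z<hi)&(x>0.3)&(x<0.62)&(y>0.3)&(y<0.5)
        if q.sum()>4:
            p=W[q][:,:2].astype(np.float32);print(lo,q.sum(),p.mean(0),cv2.minAreaRect(p))
    # plate
    q=(z>.018)&(z<.032)&(x>.35)&(x<.75)&(y>-.32)&(y<.25)&(g>100)
    p=W[q][:,:2].astype(np.float32);print("plate",q.sum(),np.median(z[q]),cv2.minAreaRect(p))
    q=(z>.045)&(z<.07)&(g<70)&(x>.35)&(x<.75)&(y>-.32)&(y<.25)
    nl,l,s,c=cv2.connectedComponentsWithStats(q.astype(np.uint8))
    for k in range(1,nl):
        if s[k,4]>15: print("pad",s[k],W[l==k].mean(0),np.median(z[l==k]),W[l==k].min(0),W[l==k].max(0))
    # tray
    q=(z>.03)&(z<.055)&(y<-.2)&(y>-.5)&(x>.3)&(x<.7)
    p=W[q][:,:2].astype(np.float32);print("tray",q.sum(),cv2.minAreaRect(p) if q.sum() else 0)
c=[]
for n,(u,v,s) in dict(top=(187,212,36),side=(243,285,45)).items():
    im=np.load(n+"0.npz")["color"];c.append(cv2.resize(im[v-s:v+s,u-s:u+s],(400,400),interpolation=cv2.INTER_CUBIC))
cv2.imwrite("pics/c1.png",np.hstack(c))
```

```text
top
tester n 73 x y z med [0.47683653 0.3557284  0.14359777]
0.137 52 [0.47832015 0.35815242] ((0.47821953892707825, 0.3588700294494629), (0.022445490583777428, 0.020837845280766487), 15.35083293914795)
0.1 21 [0.47534317 0.35145766] ((0.47461482882499695, 0.35138407349586487), (0.013438466005027294, 0.02951294183731079), 64.30553436279297)
0.055 75 [0.47889832 0.35040867] ((0.47848060727119446, 0.3590347170829773), (0.027266623452305794, 0.057995669543743134), 19.50811004638672)
0.024 1335 [0.46163106 0.40305185] ((0.4602310061454773, 0.40008923411369324), (0.3190089166164398, 0.1996227651834488), 0.0360419899225235)
plate 4642 0.025344780557858146 ((0.5176354646682739, -0.0635097324848175), (0.36561277508735657, 0.4765949249267578), 20.462589263916016)
pad [267 190  14  14 155] [0.54046983 0.07020578 0.06219365] 0.06203785143423572 [0.51807222 0.04764492 0.04777128] [0.56298756 0.09135917 0.06955831]
pad [298 198  14  14 149] [ 0.51619233 -0.03657093  0.0530158 ] 0.05314500452994984 [ 0.49468331 -0.05782063  0.04520784] [ 0.53824342 -0.01382483  0.06049004]
pad [330 206  14  14 157
[... 902 characters left out ...]
8510785 ((0.5253492593765259, -0.07308900356292725), (0.35968446731567383, 0.5148906111717224), 7.370410919189453)
pad [307 153  12  11 100] [ 0.4881118  -0.13728909  0.05020552] 0.04990581036393965 [ 0.46754539 -0.16271711  0.04532601] [ 0.50649283 -0.11840937  0.05545365]
pad [287 172  13  12 120] [ 0.51266259 -0.03187954  0.05057962] 0.05021626867625094 [ 0.49176085 -0.05551711  0.04508462] [ 0.5324899  -0.01027297  0.05821448]
pad [265 191  13  14 159] [0.53630406 0.07746716 0.05807073] 0.05920960259565417 [0.51672951 0.05278135 0.04509106] [0.55872469 0.09860312 0.06548359]
tray 490 ((0.5260263681411743, -0.3485427498817444), (0.23316185176372528, 0.27919676899909973), 67.4504623413086)
```

View pics/c1.png

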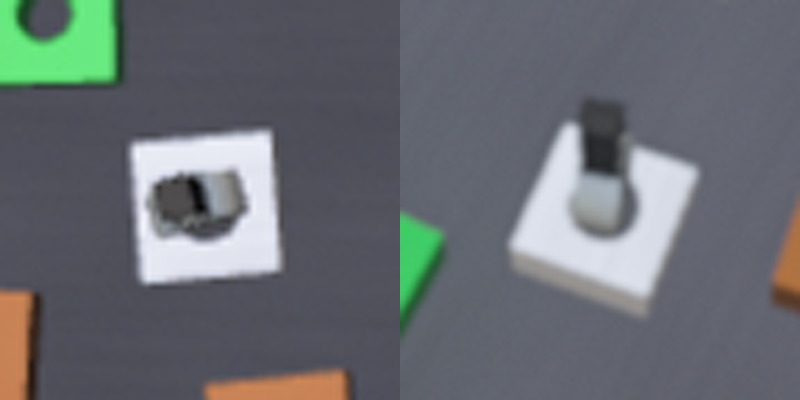

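The tester is at about (0.477, 0.361), grip top z≈0.145 as expected. Its thickness axis lies at about 18.5°, but which face holds the dial isn't clear yet. I'll move towards it and look with the wrist camera.

step_arm:
  slide:
    - [4.5,-2.4,-0.3]
    - [4.5,-2.4,-0.3]
    - [4.5,-2.4,-0.3]
    - [4.5,-2.4,-0.3]
    - [4.5,-2.4,-0.3]
    - [4.5,-2.4,-0.3]
    - [4.5,-2.4,-0.3]
  turn:
    - [0,0,0]
    - [0,0,0]
    - [0,0,0]
    - [0,0,0]
    - [0,0,0]
    - [0,0,0]
    - [0,0,0]

```text
time_s: 0.98
ee_pos: [0.4208, -0.296, 0.277]
tcp_rot: [-3.107, -0.463, 0.0]
contact_force: [0.3, -0.6, 0.6]
gripper_width: 1.007
gripper_force: 0.0
```

step_arm:
  slide:
    - [1.2,-4.8,0]
    - [1.2,-4.8,0]
    - [1.2,-4.8,0]
    - [1.2,-4.8,0]
    - [1.2,-4.8,0]
    - [1.2,-4.8,0]
    - [1.2,-4.8,0]
    - [1.2,-4.8,0]
    - [1.2,-4.8,0]
    - [1.2,-4.8,0]
    - [1.2,-4.8,0]
    - [0,0,0]
  turn:
    - [0,0,0]
    - [0,0,0]
    - [0,0,0]
    - [0,0,0]
    - [0,0,0]
    - [0,0,0]
    - [0,0,0]
    - [0,0,0]
    - [0,0,0]
    - [0,0,0]
    - [0,0,0]
    - [0,0,0]

```text
time_s: 2.48
ee_pos: [0.3912, 0.2485, 0.2767]
tcp_rot: [-3.106, -0.471, 0.002]
contact_force: [0.8, -0.7, -0.3]
gripper_width: 1.005
gripper_force: 0.0
```

Run:
```python
from h import *
s=ctrl.read_state();print(s["time_s"],s["ee_pos"],s["tcp_rot"],ctrl.finger_overhang)
im=optics.read_camera("wrist");np.savez("w1.npz",**im)
cam=-im["R"].T@im["t"];print(cam,im["R"].round(2).tolist(),im["fx"])
cv2.imwrite("pics/w1.png",im["color"])
for X in [(.477,.361,.145),(.477,.361,.03)]:
    c=im["R"]@X+im["t"];print(c[:2]/c[2]*im["fx"]+[im["cx"],im["cy"]])
```

```text
2.475 [0.39124506 0.24846285 0.27674813] [-3.10578515e+00 -4.70569919e-01  2.00112773e-03] 0.025
[0.46388053 0.27069864 0.39341213] [[0.3, -0.95, 0.0], [-0.91, -0.28, 0.3], [-0.29, -0.09, -0.95]] 270.5169992524383
[153.0609445   56.79997937]
[185.52132659  73.06435486]
```

View pics/w1.png

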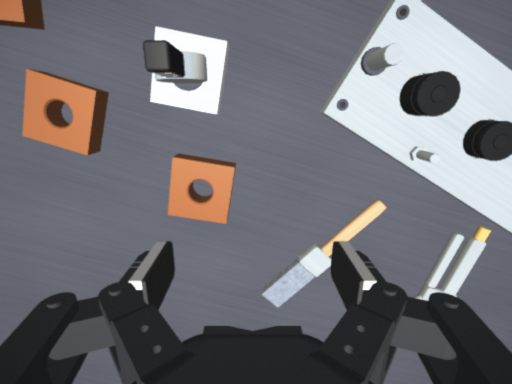

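The wrist camera sits on the tool's +x side, looking back under the gripper. The tester shows at (175,65), and no white dial is visible from this near side. I'll move over it so the camera sees the far face.

step_arm:
  slide:
    - [3.85,-2.75,1.5]
    - [3.85,-2.75,1.5]
    - [3.85,-2.7,1.5]
    - [0,0,0]
    - [0,0,0]
  turn:
    - [0,0,0]
    - [0,0,0]
    - [0,0,0]
    - [0,0,0]
    - [0,0,0]

```text
time_s: 3.15
ee_pos: [0.4791, 0.3569, 0.2322]
tcp_rot: [3.107, 0.461, -0.001]
contact_force: [0.3, 0.1, 0.8]
gripper_width: 1.001
gripper_force: 0.0
```

Run:
```python
from h import *
s=ctrl.read_state();print(s["time_s"],s["ee_pos"],s["tcp_rot"])
im=optics.read_camera("wrist");np.savez("w2.npz",**im)
cv2.imwrite("pics/w2.png",im["color"])
W=cloud(im);z=W[...,2];x=W[...,0];y=W[...,1]
for lo,hi in [(0.14,.15),(.05,.095),(.026,.036)]:
    q=(z>lo)&(z<hi)&(abs(x-.477)<.06)&(abs(y-.361)<.06)
    p=W[q][:,:2].astype(np.float32);print(lo,q.sum(),cv2.minAreaRect(p) if len(p) else 0)
```

```text
3.15 [0.47908044 0.35686053 0.23224498] [ 3.10690504e+00  4.60877374e-01 -1.03275655e-03]
0.14 750 ((0.4796181619167328, 0.3593685030937195), (0.02293509431183338, 0.021406546235084534), 17.421630859375)
0.05 1163 ((0.48010456562042236, 0.3594394326210022), (0.028433555737137794, 0.05704841762781143), 18.08842658996582)
0.026 2771 ((0.4786011576652527, 0.3586704730987549), (0.08558964729309082, 0.08500007539987564), 6.821016788482666)
```

View pics/w2.png

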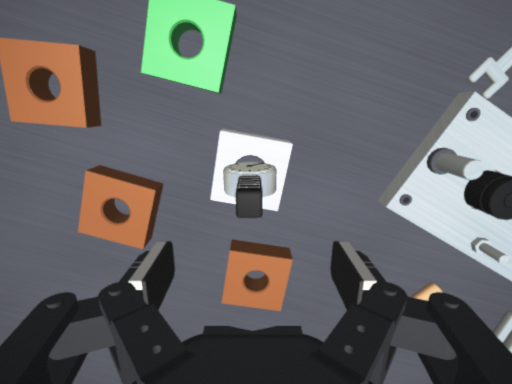

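Run:
```python
from h import *
a=np.load("w2.npz")["color"][130:225,195:305]
b=np.load("w1.npz")["color"][20:115,130:240]
cv2.imwrite("pics/c2.png",np.hstack([cv2.resize(i,(400,345),interpolation=cv2.INTER_CUBIC) for i in (a,b)]))
```

```text
(no output)
```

View pics/c2.png

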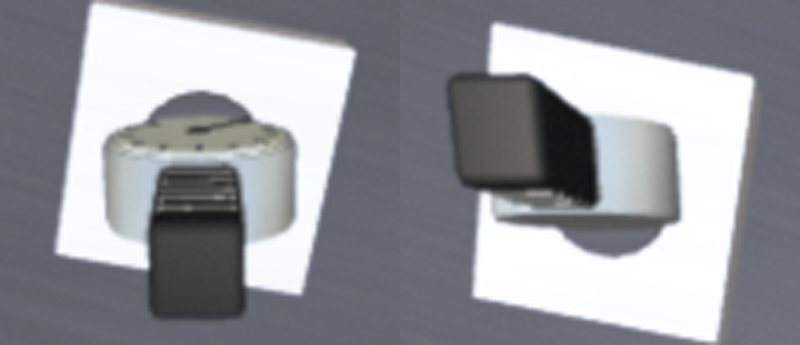

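The crop settles it: the dial is on the camera's side (tool +x, about 18°), with the needle at zero pointing to the upper right in the picture. The dial appears upside down to the wrist camera. A firm reading will therefore point left and a soft one right. I'll grasp with this heading.

step_arm:
  slide:
    - [0.14,-0.22,0]
    - [0,0,2.6]
    - [0,0,2.6]
    - [0,0,2.6]
    - [0,0,2.7]
    - [0,0,0]
    - [0,0,0]
  turn:
    - [0,0,-0.015]
    - [0,0,0]
    - [0,0,0]
    - [0,0,0]
    - [0,0,0]
    - [0,0,0]
    - [0,0,0]

```text
time_s: 4.08
ee_pos: [0.4803, 0.3609, 0.1291]
tcp_rot: [-3.103, -0.486, -0.004]
contact_force: [0.4, 0.3, 0.5]
gripper_width: 0.997
gripper_force: 0.0
```

step_arm:
  slide:
    - [0,0,0]
    - [0,0,0]
    - [0,0,0]
    - [0,0,0]
    - [0,0,0]
    - [0,0,0]
  turn:
    - [0,0,0]
    - [0,0,0]
    - [0,0,0]
    - [0,0,0]
    - [0,0,0]
    - [0,0,0]
  hand: 255
  force: 80

```text
time_s: 4.82
ee_pos: [0.4798, 0.3607, 0.1277]
tcp_rot: [-3.104, -0.486, -0.001]
contact_force: [0.5, -1.8, 3.1]
gripper_width: 0.252
gripper_force: 78.2
```

Grasp is good: width 21.4 mm against a 22 mm bar. I'll lift, then move to a spot where all three pads are in the wrist view.

step_arm:
  slide:
    - [0,0,-2]
    - [0,0,-3.5]
    - [0,0,-3.5]
    - [0,0,-3.5]
    - [0,0,-1.5]
  turn:
    - [0,0,0]
    - [0,0,0]
    - [0,0,0]
    - [0,0,0]
    - [0,0,0]

```text
time_s: 5.45
ee_pos: [0.4803, 0.3612, 0.2706]
tcp_rot: [-3.102, -0.486, -0.007]
contact_force: [0.4, 0.4, -1.6]
gripper_width: 0.251
gripper_force: 78.2
```

step_arm:
  slide:
    - [-1,2,0]
    - [-2,4.3,0]
    - [-2,4.5,0]
    - [-2,4.5,0]
    - [-2,4.5,0]
    - [-2,4.5,0]
    - [-2,4.3,0]
    - [-1,3,0]
    - [-1,1.5,0]
    - [0,0,0]
    - [0,0,0]
  turn:
    - [0,0,0]
    - [0,0,0]
    - [0,0,0]
    - [0,0,0]
    - [0,0,0]
    - [0,0,0]
    - [0,0,0]
    - [0,0,0]
    - [0,0,0]
    - [0,0,0]
    - [0,0,0]

```text
time_s: 6.82
ee_pos: [0.4378, 0.0003, 0.267]
tcp_rot: [-3.103, -0.487, 0.001]
contact_force: [-0.6, -0.0, -1.5]
gripper_width: 0.245
gripper_force: 78.7
```

Run:
```python
from h import *
s=ctrl.read_state();print(s["time_s"],s["ee_pos"],s["tcp_rot"],s["contact_force"],s["gripper_width"])
im=optics.read_camera("wrist");np.savez("w3.npz",**im)
cv2.imwrite("pics/w3.png",im["color"])
W=cloud(im);z=W[...,2];x=W[...,0];y=W[...,1]
g=im["color"].mean(-1)
for n,(a,b) in enumerate([(.54,.07),(.516,-.037),(.491,-.143)]):
    near=np.hypot(x-a,y-b)<.035
    zt=np.percentile(z[near&(g<90)],[60,80,90,97]);
    q=near&(abs(z-zt[2])<.004)
    p=W[q][:,:2].astype(np.float32);print(zt.round(4),q.sum(),np.median(z[q]),cv2.minEnclosingCircle(p),(p.min(0)+p.max(0))/2)
q=(abs(z-.025)<.004)&(g>100)&(x>.3)&(x<.75)&(abs(y)<.3)
print(np.nanmedian(z[q]))
# held tester in the picture
q=(im["z_map"]>0)&(im["z_map"]<.26);v,u=np.nonzero(q);print(np.percentile(u,[1,50,99]),np.percentile(v,[1,50,99]))
```

```text
6.825 [4.37820498e-01 2.62534716e-04 2.66995629e-01] [-3.10291734e+00 -4.86521821e-01  7.18653721e-04] [-0.57654421 -0.03346338 -1.51482135] 0.2450934524643788
[0.0611 0.0616 0.0619 0.0624] 1749 0.06090994638338096 ((0.5410637259483337, 0.06838846951723099), 0.02493171952664852) [0.5411165  0.06834956]
[0.052  0.0525 0.0528 0.0533] 1402 0.05186132989687303 ((0.5163887739181519, -0.03865937888622284), 0.024927036836743355) [ 0.5162763  -0.03848548]
[0.0519 0.0524 0.0528 0.0533] 1228 0.05195440802058977 ((0.4913922846317291, -0.14529280364513397), 0.025135958567261696) [ 0.4914618  -0.14522715]
0.024322229719737177
[ 25. 253. 481.] [192. 331. 383.]
```

View pics/w3.png

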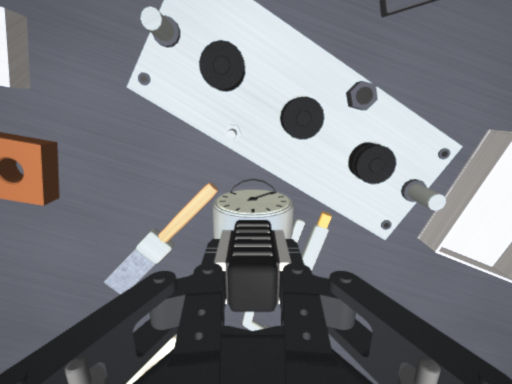

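All three pads are found, each fitting a 25 mm radius: (0.541,0.069) top 0.061, (0.516,-0.038) top 0.053, (0.491,-0.145) top 0.053. The dial is readable in the picture at (253,200). Next is pad 1.

step_arm:
  slide:
    - [3,-0.8,0]
    - [4,-1.2,0]
    - [3.5,-1,0]
    - [1.4,-0.4,0]
    - [0,0,3]
    - [0,0,3]
    - [0,0,2]
    - [0,0,0]
    - [0,0,0]
  turn:
    - [0,0,0]
    - [0,0,0]
    - [0,0,0]
    - [0,0,0]
    - [0,0,0]
    - [0,0,0]
    - [0,0,0]
    - [0,0,0]
    - [0,0,0]

```text
time_s: 8.0
ee_pos: [0.5413, 0.0684, 0.1885]
tcp_rot: [3.103, 0.487, 0.002]
contact_force: [0.3, -0.7, -1.2]
gripper_width: 0.25
gripper_force: 78.7
```

step_arm:
  slide:
    - [0,0,0.6]
    - [0,0,0.4]
    - [0,0,0.2]
    - [0,0,0]
  turn:
    - [0,0,0]
    - [0,0,0]
    - [0,0,0]
    - [0,0,0]

```text
time_s: 8.5
ee_pos: [0.5411, 0.0684, 0.1755]
tcp_rot: [3.104, 0.486, 0.001]
contact_force: [-0.5, 0.4, -0.6]
gripper_width: 0.248
gripper_force: 78.7
```

step_arm:
  slide:
    - [0,0,0.15]
    - [0,0,0.15]
    - [0,0,0]
  turn:
    - [0,0,0]
    - [0,0,0]
    - [0,0,0]

```text
time_s: 8.88
ee_pos: [0.5412, 0.0684, 0.1728]
tcp_rot: [3.104, 0.486, 0.001]
contact_force: [-1.4, 0.3, 2.2]
gripper_width: 0.25
gripper_force: 79.3
```

step_arm:
  slide:
    - [0,0,0.1]
    - [0,0,0.05]
    - [0,0,0]
  turn:
    - [0,0,0]
    - [0,0,0]
    - [0,0,0]

```text
time_s: 9.25
ee_pos: [0.5413, 0.0684, 0.172]
tcp_rot: [3.103, 0.486, 0.002]
contact_force: [-1.1, -0.2, 7.9]
gripper_width: 0.249
gripper_force: 80.0
```

step_arm:
  slide:
    - [0,0,0.04]
    - [0,0,0]
  turn:
    - [0,0,0]
    - [0,0,0]

```text
time_s: 9.5
ee_pos: [0.5414, 0.0684, 0.1718]
tcp_rot: [3.103, 0.486, 0.002]
contact_force: [-2.9, 0.2, 7.9]
gripper_width: 0.248
gripper_force: 80.2
```

step_arm:
  slide:
    - [0,0,0.02]
    - [0,0,0]
    - [0,0,0]
    - [0,0,0]
    - [0,0,0]
    - [0,0,0]
    - [0,0,0]
    - [0,0,0]
    - [0,0,0]
    - [0,0,0]
    - [0,0,0]
  turn:
    - [0,0,0]
    - [0,0,0]
    - [0,0,0]
    - [0,0,0]
    - [0,0,0]
    - [0,0,0]
    - [0,0,0]
    - [0,0,0]
    - [0,0,0]
    - [0,0,0]
    - [0,0,0]

```text
time_s: 10.88
ee_pos: [0.5414, 0.0684, 0.1717]
tcp_rot: [3.103, 0.486, 0.002]
contact_force: [-2.5, -0.1, 8.4]
gripper_width: 0.248
gripper_force: 80.2
```

```bash
cat > look.py <<'E'
from h import *
import sys
n=sys.argv[1];s=ctrl.read_state();print(s["time_s"],s["ee_pos"],s["contact_force"])
im=optics.read_camera("wrist");np.savez(n+".npz",**im)
c=im["color"][180:235,205:300]
cv2.imwrite(f"pics/{n}.png",cv2.resize(cv2.rotate(c,cv2.ROTATE_180),(570,495),interpolation=cv2.INTER_CUBIC))
E
python3 look.py d1
```

```text
10.875 [0.54140827 0.06844085 0.17169566] [-2.52479049 -0.10243921  8.44701384]
```

View pics/d1.png

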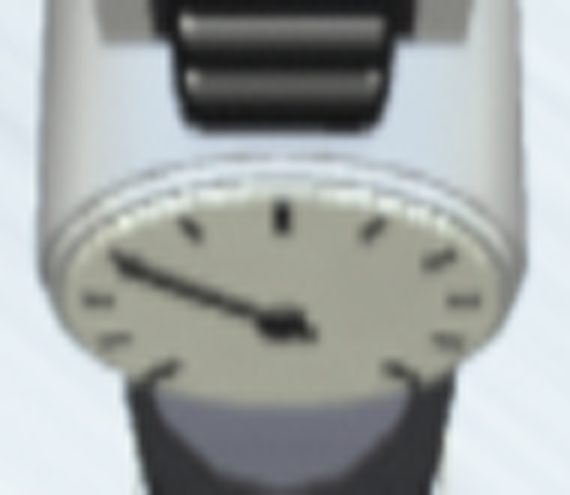

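The needle points up-left at the fourth tick (120,258), so pad 1 reads 30 at about 10 N with the foot flat. That is soft. The other two still need checking.

step_arm:
  slide:
    - [0,0,-1]
    - [0,0,-3]
    - [0,0,-0.5]
    - [-2,3.3,0]
    - [-2.2,3.7,0]
    - [-1.4,2.35,0]
    - [0,0,0]
    - [0,0,2]
    - [0,0,2.2]
    - [0,0,0]
    - [0,0,0]
  turn:
    - [0,0,0]
    - [0,0,0]
    - [0,0,0]
    - [0,0,0]
    - [0,0,0]
    - [0,0,0]
    - [0,0,0]
    - [0,0,0]
    - [0,0,0]
    - [0,0,0]
    - [0,0,0]

```text
time_s: 12.3
ee_pos: [0.5164, -0.0373, 0.1736]
tcp_rot: [-3.104, -0.487, -0.001]
contact_force: [0.3, -1.3, -2.0]
gripper_width: 0.252
gripper_force: 79.0
```

step_arm:
  slide:
    - [0,0,0.4]
    - [0,0,0.3]
    - [0,0,0.15]
    - [0,0,0]
  turn:
    - [0,0,0]
    - [0,0,0]
    - [0,0,0]
    - [0,0,0]

```text
time_s: 12.8
ee_pos: [0.5168, -0.0378, 0.1654]
tcp_rot: [3.103, 0.486, 0.002]
contact_force: [1.3, 0.4, 2.2]
gripper_width: 0.25
gripper_force: 79.4
```

step_arm:
  slide:
    - [0,0,0.06]
    - [0,0,0]
  turn:
    - [0,0,0]
    - [0,0,0]

```text
time_s: 13.05
ee_pos: [0.5167, -0.0379, 0.1646]
tcp_rot: [3.103, 0.486, 0.002]
contact_force: [2.1, 0.9, 2.4]
gripper_width: 0.248
gripper_force: 79.5
```

step_arm:
  slide:
    - [0,0,0.08]
    - [0,0,0.02]
    - [0,0,0]
  turn:
    - [0,0,0]
    - [0,0,0]
    - [0,0,0]

```text
time_s: 13.42
ee_pos: [0.5167, -0.0379, 0.1637]
tcp_rot: [3.103, 0.486, 0.002]
contact_force: [1.1, 0.7, 5.1]
gripper_width: 0.246
gripper_force: 79.7
```

step_arm:
  slide:
    - [0,0,0.04]
    - [0,0,0]
  turn:
    - [0,0,0]
    - [0,0,0]

```text
time_s: 13.68
ee_pos: [0.5167, -0.0379, 0.1635]
tcp_rot: [3.103, 0.486, 0.002]
contact_force: [0.2, 0.4, 6.1]
gripper_width: 0.244
gripper_force: 80.2
```

step_arm:
  slide:
    - [0,0,0.05]
    - [0,0,0]
    - [0,0,0]
  turn:
    - [0,0,0]
    - [0,0,0]
    - [0,0,0]

```text
time_s: 14.05
ee_pos: [0.5168, -0.0378, 0.1633]
tcp_rot: [3.103, 0.486, 0.002]
contact_force: [0.9, 0.7, 8.5]
gripper_width: 0.251
gripper_force: 80.5
```

step_arm:
  slide:
    - [0,0,0.01]
    - [0,0,0]
    - [0,0,0]
    - [0,0,0]
    - [0,0,0]
    - [0,0,0]
    - [0,0,0]
    - [0,0,0]
    - [0,0,0]
    - [0,0,0]
  turn:
    - [0,0,0]
    - [0,0,0]
    - [0,0,0]
    - [0,0,0]
    - [0,0,0]
    - [0,0,0]
    - [0,0,0]
    - [0,0,0]
    - [0,0,0]
    - [0,0,0]

```text
time_s: 15.3
ee_pos: [0.5168, -0.0379, 0.1633]
tcp_rot: [3.103, 0.486, 0.002]
contact_force: [0.6, 0.9, 8.1]
gripper_width: 0.247
gripper_force: 80.5
```

```bash
python3 look.py d2
```

```text
15.3 [ 0.51679339 -0.03786488  0.16328506] [0.58970775 0.93671523 8.08802724]
```

View pics/d2.png

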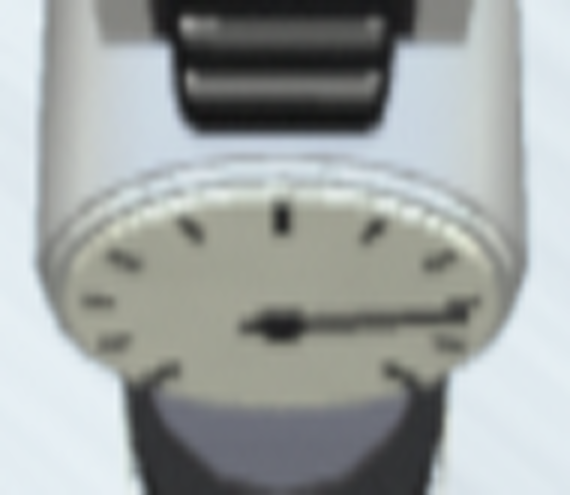

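Pad 2's needle points right, just past the 80 tick, so it reads about 82: firm. On to pad 3.

step_arm:
  slide:
    - [0,0,-1]
    - [0,0,-3]
    - [0,0,-0.5]
    - [-2,3.3,0]
    - [-2.2,3.7,0]
    - [-1.5,2.4,0]
    - [0,0,0]
    - [0,0,2]
    - [0,0,1.5]
    - [0,0,0]
    - [0,0,0]
  turn:
    - [0,0,0]
    - [0,0,0]
    - [0,0,0]
    - [0,0,0]
    - [0,0,0]
    - [0,0,0]
    - [0,0,0]
    - [0,0,0]
    - [0,0,0]
    - [0,0,0]
    - [0,0,0]

```text
time_s: 16.73
ee_pos: [0.4909, -0.1444, 0.1723]
tcp_rot: [3.104, 0.487, 0.0]
contact_force: [0.3, 0.4, -1.3]
gripper_width: 0.247
gripper_force: 79.4
```

step_arm:
  slide:
    - [0,0,0.4]
    - [0,0,0.3]
    - [0,0,0.15]
    - [0,0,0]
  turn:
    - [0,0,0]
    - [0,0,0]
    - [0,0,0]
    - [0,0,0]

```text
time_s: 17.23
ee_pos: [0.4912, -0.145, 0.1643]
tcp_rot: [3.103, 0.486, 0.002]
contact_force: [2.1, -0.3, 2.9]
gripper_width: 0.245
gripper_force: 79.6
```

step_arm:
  slide:
    - [0,0,0.06]
    - [0,0,0.04]
    - [0,0,0]
  turn:
    - [0,0,0]
    - [0,0,0]
    - [0,0,0]

```text
time_s: 17.6
ee_pos: [0.4913, -0.1449, 0.1635]
tcp_rot: [3.103, 0.486, 0.002]
contact_force: [0.8, 0.3, 6.4]
gripper_width: 0.246
gripper_force: 80.2
```

step_arm:
  slide:
    - [0,0,0.05]
    - [0,0,0]
    - [0,0,0]
    - [0,0,0]
    - [0,0,0]
    - [0,0,0]
    - [0,0,0]
    - [0,0,0]
    - [0,0,0]
    - [0,0,0]
    - [0,0,0]
    - [0,0,0]
  turn:
    - [0,0,0]
    - [0,0,0]
    - [0,0,0]
    - [0,0,0]
    - [0,0,0]
    - [0,0,0]
    - [0,0,0]
    - [0,0,0]
    - [0,0,0]
    - [0,0,0]
    - [0,0,0]
    - [0,0,0]

```text
time_s: 19.1
ee_pos: [0.4913, -0.145, 0.1633]
tcp_rot: [3.103, 0.486, 0.002]
contact_force: [0.0, 1.4, 7.1]
gripper_width: 0.248
gripper_force: 80.6
```

```bash
python3 look.py d3
```

```text
19.1 [ 0.49129213 -0.14495106  0.16326881] [0.03700159 1.3855547  7.13952291]
```

View pics/d3.png

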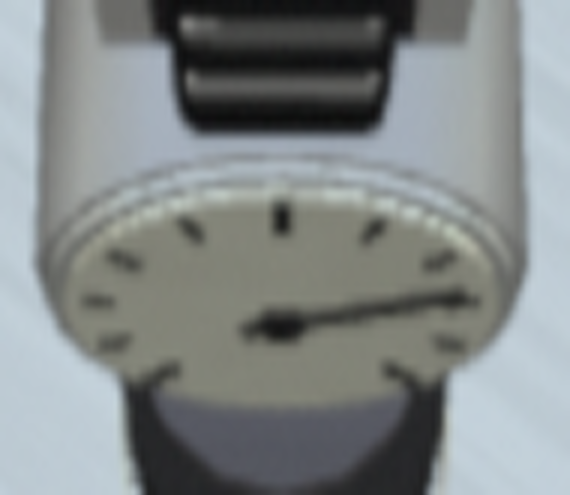

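Pad 3 reads about 78, so it's firm. The push is only about 8.6 N, so I'll add a little and hold again to be sure the foot is seated.

step_arm:
  slide:
    - [0,0,0.04]
    - [0,0,0]
    - [0,0,0]
    - [0,0,0]
    - [0,0,0]
    - [0,0,0]
    - [0,0,0]
    - [0,0,0]
    - [0,0,0]
    - [0,0,0]
    - [0,0,0]
  turn:
    - [0,0,0]
    - [0,0,0]
    - [0,0,0]
    - [0,0,0]
    - [0,0,0]
    - [0,0,0]
    - [0,0,0]
    - [0,0,0]
    - [0,0,0]
    - [0,0,0]
    - [0,0,0]

```text
time_s: 20.52
ee_pos: [0.4913, -0.145, 0.1631]
tcp_rot: [3.103, 0.486, 0.002]
contact_force: [-0.2, -0.4, 9.6]
gripper_width: 0.247
gripper_force: 80.7
```

step_arm:
  slide:
    - [0,0,-1]
    - [0,0,-3.5]
    - [0,0,-3.5]
    - [0,0,-2]
  turn:
    - [0,0,0]
    - [0,0,0]
    - [0,0,0]
    - [0,0,0]

```text
time_s: 21.02
ee_pos: [0.4903, -0.1446, 0.2628]
tcp_rot: [-3.104, -0.486, 0.001]
contact_force: [-0.1, -0.1, -2.4]
gripper_width: 0.246
gripper_force: 79.4
```

step_arm:
  slide:
    - [0.7,-2.4,0]
    - [1.3,-4.4,0]
    - [1.3,-4.4,0]
    - [1.3,-4.4,0]
    - [1.3,-4.4,0]
    - [1.3,-4.4,0]
    - [1.3,-4.4,0]
    - [1.3,-4.4,0]
    - [1.3,-4.4,0]
    - [1.3,-4.4,0]
    - [1.3,-4.4,0]
    - [0.6,-2,0]
  turn:
    - [0,0,0]
    - [0,0,0]
    - [0,0,0]
    - [0,0,0]
    - [0,0,0]
    - [0,0,0]
    - [0,0,0]
    - [0,0,0]
    - [0,0,0]
    - [0,0,0]
    - [0,0,0]
    - [0,0,0]

```text
time_s: 22.52
ee_pos: [0.4774, 0.3614, 0.2604]
tcp_rot: [3.102, 0.489, -0.005]
contact_force: [-0.7, -0.3, -1.9]
gripper_width: 0.25
gripper_force: 79.2
```

step_arm:
  slide:
    - [0,0,2]
    - [0,0,3]
    - [0,0,1]
    - [0,0,0]
    - [0,0,0]
  turn:
    - [0,0,0]
    - [0,0,0]
    - [0,0,0]
    - [0,0,0]
    - [0,0,0]

```text
time_s: 23.15
ee_pos: [0.4795, 0.3597, 0.2029]
tcp_rot: [-3.104, -0.485, -0.003]
contact_force: [-0.2, -0.8, -2.5]
gripper_width: 0.246
gripper_force: 79.1
```

Run:
```python
from h import *
s=ctrl.read_state();p=s["ee_pos"];r=s["tcp_rot"];a=2*np.arctan2(r[1],r[0]);d=np.array([.4798,.3607])-p[:2]
c,si=np.cos(a),np.sin(a);print(p,np.degrees(a),"tool x,y cm",100*(d@[c,si]),100*(d@[si,-c]))
```

```text
[0.47954704 0.35968385 0.20291083] -342.2278682169618 tool x,y cm 0.055105056284003175 -0.08904500779165396
```

step_arm:
  slide:
    - [0.05,-0.09,1.5]
    - [0,0,2]
    - [0,0,1.5]
    - [0,0,1]
    - [0,0,0.6]
    - [0,0,0.4]
    - [0,0,0]
  turn:
    - [0,0,0]
    - [0,0,0]
    - [0,0,0]
    - [0,0,0]
    - [0,0,0]
    - [0,0,0]
    - [0,0,0]

```text
time_s: 24.02
ee_pos: [0.4791, 0.3609, 0.1318]
tcp_rot: [-3.104, -0.486, -0.0]
contact_force: [-0.7, 0.4, -1.0]
gripper_width: 0.247
gripper_force: 79.2
```

step_arm:
  slide:
    - [0,0,0.3]
    - [0,0,0.1]
    - [0,0,0]
  turn:
    - [0,0,0]
    - [0,0,0]
    - [0,0,0]

```text
time_s: 24.4
ee_pos: [0.479, 0.3609, 0.1278]
tcp_rot: [-3.104, -0.486, -0.0]
contact_force: [1.2, -0.3, -1.2]
gripper_width: 0.244
gripper_force: 79.3
```

Back at the grasp height (0.1278), so I'll touch down gently and release.

step_arm:
  slide:
    - [0,0,0.05]
    - [0,0,0]
    - [0,0,0]
  turn:
    - [0,0,0]
    - [0,0,0]
    - [0,0,0]

```text
time_s: 24.78
ee_pos: [0.4792, 0.361, 0.1277]
tcp_rot: [-3.104, -0.486, -0.001]
contact_force: [-1.0, -1.0, 2.5]
gripper_width: 0.246
gripper_force: 79.5
```

step_arm:
  slide:
    - [0,0,0]
    - [0,0,0]
    - [0,0,0]
    - [0,0,0]
    - [0,0,0]
    - [0,0,0]
  turn:
    - [0,0,0]
    - [0,0,0]
    - [0,0,0]
    - [0,0,0]
    - [0,0,0]
    - [0,0,0]
  hand: 0

```text
time_s: 25.52
ee_pos: [0.479, 0.3609, 0.1272]
tcp_rot: [-3.104, -0.486, 0.0]
contact_force: [-0.4, 0.1, -0.1]
gripper_width: 1.001
gripper_force: 0.0
```

step_arm:
  slide:
    - [0,0,-2]
    - [0,0,-3.5]
    - [0,0,-3.5]
    - [0,0,-2]
    - [0,0,0]
  turn:
    - [0,0,0]
    - [0,0,0]
    - [0,0,0]
    - [0,0,0]
    - [0,0,0]

```text
time_s: 26.15
ee_pos: [0.48, 0.3614, 0.2396]
tcp_rot: [-3.103, -0.486, -0.006]
contact_force: [1.0, -1.1, -0.3]
gripper_width: 1.001
gripper_force: 0.0
```

Run:
```python
from h import *
s=ctrl.read_state();print(s["time_s"],s["ee_pos"],s["tcp_rot"])
im=optics.read_camera("wrist");np.savez("w4.npz",**im)
W=cloud(im);z=W[...,2];x=W[...,0];y=W[...,1]
for lo,hi in [(0.135,.16),(.05,.095),(.026,.036)]:
    q=(z>lo)&(z<hi)&(abs(x-.477)<.06)&(abs(y-.361)<.06)
    p=W[q][:,:2].astype(np.float32);print(lo,q.sum(),np.median(z[q]),cv2.minAreaRect(p) if len(p) else 0)
# tray from the top view, walls
im=dict(np.load("top0.npz"));W=cloud(im);z=W[...,2];x=W[...,0];y=W[...,1]
q=((z>.035)&(z<.055)&(y<-.25)&(y>-.48)&(x>.35)&(x<.62)).astype(np.uint8)
nl,l,st,c=cv2.connectedComponentsWithStats(q,connectivity=8)
for k in range(1,nl):
    if st[k,4]>15:print("tray",st[k,4],cv2.minAreaRect(W[l==k][:,:2].astype(np.float32)))
q=(z>-.002)&(z<.012)&(im["color"].mean(-1)>150)&(y<-.23)&(y>-.48)&(x>.35)&(x<.62)
print("floor",q.sum(),np.median(W[q],0),cv2.minAreaRect(W[q][:,:2].astype(np.float32)))
```

```text
26.15 [0.47995704 0.36137391 0.23958191] [-3.10250966 -0.48603445 -0.00645138]
0.135 749 0.14496079067780746 ((0.47887036204338074, 0.35985830426216125), (0.023637736216187477, 0.021999076008796692), 17.742124557495117)
0.05 1108 0.08234645097627316 ((0.4800507724285126, 0.35995057225227356), (0.028430379927158356, 0.05781499668955803), 17.343175888061523)
0.026 2642 0.03132829304093834 ((0.4787459969520569, 0.35858404636383057), (0.08525919169187546, 0.08514945954084396), 6.613470554351807)
tray 226 ((0.4867209792137146, -0.3600136637687683), (0.14376118779182434, 0.1805964857339859), 85.5065689086914)
tray 18 ((0.39842286705970764, -0.3503170311450958), (0.05487044155597687, 0.00295078638009727), 85.39544677734375)
floor 1672 [ 0.48612895 -0.36456791  0.0035571 ] ((0.4944409132003784, -0.33427655696868896), (0.20043671131134033, 0.1842593103647232), 85.09507751464844)
```

The tester stands upright in its block again: grip top 0.145, same pose as before. The tray centre is (0.487,-0.362), size as given. Next I'll fetch pad 1, turning the jaws across the row to stay clear of the post.

step_arm:
  slide:
    - [-0.25,2,0]
    - [-0.45,4.2,0]
    - [-0.45,4.5,0]
    - [-0.45,4.5,0]
    - [-0.45,4.5,0]
    - [-0.45,4.5,0]
    - [-0.4,3.5,0]
    - [-0.24,2,0]
  turn:
    - [0,0,0]
    - [0,0,0]
    - [0,0,0]
    - [0,0,0]
    - [0,0,0]
    - [0,0,0]
    - [0,0,0]
    - [0,0,0]

```text
time_s: 27.2
ee_pos: [0.5392, 0.0661, 0.2357]
tcp_rot: [-3.104, -0.483, 0.004]
contact_force: [0.9, -0.2, -0.3]
gripper_width: 1.0
gripper_force: 0.0
```

step_arm:
  slide:
    - [0,0,1]
    - [0,0,1.5]
    - [0,0,1.5]
    - [0,0,1.5]
    - [0,0,1.5]
    - [0,0,1]
    - [0,0,0]
    - [0,0,0]
  turn:
    - [0,0,-0.172]
    - [0,0,-0.172]
    - [0,0,-0.172]
    - [0,0,-0.172]
    - [0,0,-0.172]
    - [0,0,-0.172]
    - [0,0,0]
    - [0,0,0]

```text
time_s: 28.2
ee_pos: [0.5398, 0.0685, 0.1573]
tcp_rot: [-2.462, -1.951, 0.0]
contact_force: [0.1, 0.5, 0.2]
gripper_width: 1.003
gripper_force: 0.0
```

```bash
cat > to.py <<'E'
from h import *
import sys
s=ctrl.read_state();p=s["ee_pos"];r=s["tcp_rot"];a=2*np.arctan2(r[1],r[0]);d=np.array([float(v) for v in sys.argv[1:3]])-p[:2]
c,si=np.cos(a),np.sin(a);print(s["time_s"],p,np.degrees(a)%360,"tool x,y cm",100*(d@[c,si]),100*(d@[si,-c]))
E
python3 to.py .5412 .0688
python3 - <<'E'
from h import *
im=optics.read_camera("wrist");W=cloud(im);z=W[...,2];x=W[...,0];y=W[...,1]
q=(np.hypot(x-.541,y-.069)<.035)&(z>.055)&(z<.068)
p=W[q][:,:2].astype(np.float32);print(q.sum(),np.median(z[q]),cv2.minEnclosingCircle(p))
E
```

```text
28.2 [0.53984743 0.06854103 0.15730311] 76.78680692145713 tool x,y cm 0.05612815142167194 0.12575680782965873
2630 0.06102461525165434 ((0.5415078997612, 0.06907060742378235), 0.02508043684065342)
```

step_arm:
  slide:
    - [0.06,0.15,2]
    - [0,0,3]
    - [0,0,2.5]
    - [0,0,1.5]
    - [0,0,0.9]
    - [0,0,0]
    - [0,0,0]
  turn:
    - [0,0,0]
    - [0,0,0]
    - [0,0,0]
    - [0,0,0]
    - [0,0,0]
    - [0,0,0]
    - [0,0,0]

```text
time_s: 29.12
ee_pos: [0.5423, 0.0687, 0.0592]
tcp_rot: [2.459, 1.953, 0.002]
contact_force: [0.5, -0.8, -0.3]
gripper_width: 0.997
gripper_force: 0.0
```

step_arm:
  slide:
    - [0,0,0]
    - [0,0,0]
    - [0,0,0]
    - [0,0,0]
    - [0,0,0]
    - [0,0,0]
  turn:
    - [0,0,0]
    - [0,0,0]
    - [0,0,0]
    - [0,0,0]
    - [0,0,0]
    - [0,0,0]
  hand: 255
  force: 40

```text
time_s: 29.88
ee_pos: [0.5422, 0.0687, 0.059]
tcp_rot: [2.459, 1.954, 0.002]
contact_force: [0.1, -0.1, 5.6]
gripper_width: 0.563
gripper_force: 41.9
```

step_arm:
  slide:
    - [0,0,-1]
    - [0,0,-2.5]
    - [0,0,-3.5]
    - [0,0,-3.5]
    - [0,0,-1.5]
  turn:
    - [0,0,0]
    - [0,0,0]
    - [0,0,0]
    - [0,0,0]
    - [0,0,0]

```text
time_s: 30.5
ee_pos: [0.5422, 0.0687, 0.1802]
tcp_rot: [2.458, 1.953, 0.003]
contact_force: [0.6, -0.6, -0.7]
gripper_width: 0.562
gripper_force: 41.9
```

step_arm:
  slide:
    - [-2,0.2,0]
    - [-4,0.4,0]
    - [-4.2,0.4,0]
    - [-4.2,0.4,0]
    - [-4.2,0.5,0]
    - [-4.2,0.5,0]
    - [-4.2,0.5,0]
    - [-4.2,0.5,0]
    - [-4.2,0.4,0]
    - [-4,0.4,0]
    - [-3.8,0.2,0]
    - [0,0,0]
  turn:
    - [0,0,0]
    - [0,0,0]
    - [0,0,0]
    - [0,0,0]
    - [0,0,0]
    - [0,0,0]
    - [0,0,0]
    - [0,0,0]
    - [0,0,0]
    - [0,0,0]
    - [0,0,0]
    - [0,0,0]

```text
time_s: 32.0
ee_pos: [0.4854, -0.3639, 0.1769]
tcp_rot: [-2.462, -1.949, 0.001]
contact_force: [0.4, 0.4, -1.5]
gripper_width: 0.563
gripper_force: 41.9
```

```bash
python3 to.py .487 -.362
```

```text
32.0 [ 0.48538797 -0.36386435  0.17688035] 76.74680271702601 tool x,y cm 0.2184264461954898 0.1141681414451804
```

step_arm:
  slide:
    - [0.2,0.1,3]
    - [0,0,3.5]
    - [0,0,3]
    - [0,0,2]
    - [0,0,1.1]
    - [0,0,0.3]
    - [0,0,0]
    - [0,0,0]
  turn:
    - [0,0,0]
    - [0,0,0]
    - [0,0,0]
    - [0,0,0]
    - [0,0,0]
    - [0,0,0]
    - [0,0,0]
    - [0,0,0]

```text
time_s: 33.0
ee_pos: [0.4887, -0.3609, 0.0503]
tcp_rot: [2.458, 1.953, 0.0]
contact_force: [0.1, -0.3, -2.1]
gripper_width: 0.566
gripper_force: 41.9
```

step_arm:
  slide:
    - [0,0,0.25]
    - [0,0,0.15]
    - [0,0,0]
    - [0,0,0]
  turn:
    - [0,0,0]
    - [0,0,0]
    - [0,0,0]
    - [0,0,0]

```text
time_s: 33.5
ee_pos: [0.4881, -0.3602, 0.0452]
tcp_rot: [-2.46, -1.954, -0.0]
contact_force: [-0.3, 0.0, -1.0]
gripper_width: 0.566
gripper_force: 42.1
```

step_arm:
  slide:
    - [0,0,0]
    - [0,0,0]
    - [0,0,0]
    - [0,0,0]
    - [0,0,0]
    - [0,0,0]
  turn:
    - [0,0,0]
    - [0,0,0]
    - [0,0,0]
    - [0,0,0]
    - [0,0,0]
    - [0,0,0]
  hand: 0

```text
time_s: 34.25
ee_pos: [0.4882, -0.3603, 0.0452]
tcp_rot: [2.46, 1.954, -0.0]
contact_force: [0.1, 0.0, -0.3]
gripper_width: 1.004
gripper_force: 0.0
```

step_arm:
  slide:
    - [0,0,-2]
    - [0,0,-3.5]
    - [0,0,-4]
    - [0,0,-4]
    - [0,0,-2]
    - [0,0,0]
    - [0,0,0]
  turn:
    - [0,0,0]
    - [0,0,0]
    - [0,0,0]
    - [0,0,0]
    - [0,0,0]
    - [0,0,0]
    - [0,0,0]

```text
time_s: 35.12
ee_pos: [0.4874, -0.3595, 0.1983]
tcp_rot: [-2.457, -1.952, 0.0]
contact_force: [-0.5, 0.3, -0.4]
gripper_width: 0.999
gripper_force: 0.0
```

Run:
```python
from h import *
s=ctrl.read_state();print(s["time_s"],s["ee_pos"])
im=optics.read_camera("wrist");W=cloud(im);z=W[...,2];x=W[...,0];y=W[...,1];g=im["color"].mean(-1)
for n,a,b,t in [("scrap",.487,-.362,.048),("p2",.5164,-.0386,.0525),("p3",.4914,-.1453,.0525)]:
    q=(np.hypot(x-a,y-b)<.045)&(abs(z-t)<.006)&(g<90)
    p=W[q][:,:2].astype(np.float32);print(n,q.sum(),np.median(z[q]),cv2.minEnclosingCircle(p) if len(p) else 0)
t0=dict(np.load("top0.npz"));t1=optics.read_camera("top")
d=np.abs(t0["color"].astype(int)-t1["color"]).max(-1)>50
nl,l,st,c=cv2.connectedComponentsWithStats(d.astype(np.uint8))
W=cloud(t1)
for k in range(1,nl):
    if st[k,4]>8: print(st[k],np.nanmedian(W[l==k],0).round(3))
```

```text
35.125 [ 0.48742877 -0.35951654  0.19834623]
scrap 1656 0.04707073569217629 ((0.4876737892627716, -0.3594823479652405), 0.024356169626116753)
p2 0 nan 0
p3 0 nan 0
[ 429  180   57   56 1624] [ 0.482 -0.354  0.515]
[  212   185   300   199 17802] [ 0.199 -0.191  0.489]
[266 189  16  16 187] [0.545 0.07  0.018]
[432 210  13  16  72] [ 0.464 -0.334  0.439]
[446 235  13  13 104] [ 0.408 -0.344  0.505]
[498 320  14   9  68] [ 0.133 -0.722 -0.   ]
[262 344   7  10  46] [0.193 0.094 0.697]
[279 364   8   8  26] [0.156 0.059 0.694]
  return _methods._mean(a, axis=axis, dtype=dtype,
  ret = ret.dtype.type(ret / rcount)
```

Pad 1 lies in the tray with its top at 0.047. In the top view the only other scene change is the now empty pocket 1, the rest being the arm itself.

```bash
python3 -c "
from rig import ctrl
print(ctrl.hand_in())"
```

```text
the job is handed in; nothing more can be done
None
```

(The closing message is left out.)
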